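# Switch off the fan tester and pop its touch-latch lid ajar

### The job

Make the fan tester safe to look into: with a fingertip push the toggle on the red switch plate right over to its white-dot (off) side, and only then press down on the white spot of the yellow lid until its push-to-open catch lets go, and take the finger away so that the spring lifts the lid ajar. Leave the lid ajar as the spring sets it and the grey-lidded box shut, and do not pick up or shift anything else on the table.

Things in the scene. Friction and masses are not known exactly. Their poses are not given: they have to be found in the camera images.
- switch: white surface-mounted switch box with red plate, fixed to the table: 92 x 92 mm, plate top 45 mm high; origin at the centre of its underside. Its x axis runs from the ON side to the OFF side; the OFF side bears a small white dot 32 mm from the middle of the plate. The toggle's pivot is in the middle of the plate top
- toggle (a joint): angle of the red toggle in rad: 0 fully ON (leaning away from the white dot, towards the robot), 0.45 upright, 0.9 fully OFF (leaning towards the dot). It moves stiffly (about 1.5 N at its tip) and stays where it is left
- toggle_tip (a point): tip of the red toggle, a round stick 11 mm thick that stands 33 mm long from its pivot; ON, the tip is about 14 mm to the ON side of the pivot and 75 mm above the table
- tester: the fan tester: black plastic box fixed to the table, 150 mm (x, front to back) by 116 (y) by 68 high, origin at the centre of its underside, x axis pointing from its front (latch side, facing the robot) to its hinge side. Its yellow lid (138 x 104 x 8 mm) lies in the top, hinged along the far (+x) edge
- tester_lid (a joint): angle of the yellow lid in rad: 0 shut and latched, positive opens upward about the hinge (box frame x = +70, z = 68 mm). Pressed to about -0.035 (4 mm down at the pad, 4 to 8 N) the catch under its front edge lets go; it stops at -0.06 (6.5 mm). When the finger lifts, a light spring raises it to about 0.45 (pad 50 mm higher) and holds it there. Once freed, the catch does not hold again
- tester_pad (a point): centre of the white round spot, 26 mm across, on the top of the yellow lid, 28 mm behind the lid's front edge: the place to press. Shut, it is 76 mm above the table; it moves with the lid
- spares: the spares box: black plastic box fixed to the table, 150 mm (x, front to back) by 116 (y) by 68 high, origin at the centre of its underside, x axis pointing from its front (latch side, facing the robot) to its hinge side. Its grey lid (138 x 104 x 8 mm) lies in the top, hinged along the far (+x) edge. Same size and catch as the tester; to be left shut
- spares_lid (a joint): angle of the grey lid of spares in rad, with the same catch as the yellow one: 0 shut, positive opens upward
- gearbox: loose white plastic oscillation gearbox, 80 x 70 x 62 mm high, origin at the centre of its underside; a bystander
- screwdriver: loose wooden-handled screwdriver, 200 mm long, about 30 mm thick, lying on the table along its own x axis; a bystander
- bowl: loose stainless steel bowl, 150 mm across, 55 mm high, origin at the centre of its underside; a bystander
- jar: loose clear plastic jar with blue twist lid, 70 mm across, 95 mm high, origin at the centre of its underside; a bystander
- fan_hub: loose blue plastic fan hub cap, 84 mm across, 34 mm high, origin at the centre of its underside; a bystander
- bearing: loose steel bearing ring, 40 mm across, 14 mm high, origin at the centre of its underside; a bystander

How it is judged:
By the outcome, as a careful person would: the job done as asked, in the order asked, and still so for the second after the job is handed in, with the robot touching nothing.
It also fails if it takes over 40 s, if anything falls off the work surface, if the arm or the gripper's body presses on something with over 40 N, if the wrist force passes 120 N, or if a joint passes its speed limit or range.

### The arm

A 7-joint arm with a two-finger parallel gripper is mounted at the origin on the work surface. World frame = base frame: x ahead of the robot, y to its left, z up, the work surface at z = 0. Lengths are in m, angles in rad, forces in N, time in s.
With the tool pointing down it reaches from about 0.4 to 0.9 m from the base axis. Payload 5.5 kg.
Tool frame: the origin (TCP) lies between the finger pads; the fingertips stand 22 mm ahead of it and the grasp point (between the pads) lies 3 mm ahead of it; z points along the fingers, y is the direction in which the jaws open and shut (so a half turn about z gives the same grasp; the last joint's range is limited). The gripper opens to 85 mm and grips with 20 to 120 N. Pads are 22 mm wide; open, the fingers measure 114 mm over their backs; the gripper's body (76 mm by 85 mm) begins 54 mm behind the grasp point. The pads swing forward as they close: fully open they stand 13 mm farther back than shut.
Start: joints at [-1.047, 0.501, -0.427, 1.55, 0.221, 1.138, -0.21], TCP at [0.168, 0.628, 0.253] pointing down, gripper open.
Joint ranges: [-2.88, 2.88], [-0.31, 2.03], [-1.54, 1.56], [0.2, 2.42], [-1.41, 4.55], [0.19, 2.02], [-2.57, 2.57]. Speed limits (rad/s): [2.57, 2.57, 3.14, 3.14, 3.14, 3.14, 3.14].

### API

Orientations are given as a unit quaternion [x, y, z, w].
In Python, from workcell import bot gives the robot as it stands. The module is installed in compiled form; this text tells all that it offers.
- The arm moves only by the tool apply_moves, never from a script. Its argument "rows" is a list of rows, each a list of 7 numbers: the turn, a rotation vector about the tool's x, y, z in rad, then the shift along the tool's x, y, z in mm, then the gripper command: -1 is shut, 1 is fully open, values between are in proportion. A call has 1 to 5 rows; each row is the pose to reach, as a shift and turn from the pose commanded when the call began, along the tool's axes at that moment; what a row does not reach only later rows make up. A row lasts 1/12 s, in which the tool goes at most 41.7 mm and 7.16 degrees, less where a joint would pass 70% of its speed; a pose out of reach is approached as far as the arm can. A call with a gripper value outside its range is refused whole. The fingers move at their own pace and stop on an object; "grip_force" is the grip in N (left out, the last holds). Time passes only in rows, so rows that repeat a pose let the fingers close. It gives the time, the measured TCP pose, the force and the opening at its end, in the units of the state.
- bot.observe(): the state, without advancing time (a new reading comes with each control period).
- bot.get_image(name): name is "side" or "top" or "wrist"; returns a dict with "img" (384x512x3 uint8, red, green, blue), "vfov" (degrees; the focal length in pixels is half the picture's height over the tangent of half this angle, whatever the lens; pixels are square), "cx", "cy" (the principal point, pixels), "extrinsics" (4x4, takes a point from camera to world coordinates). Camera axes: x right, y up, looking along -z (the intrinsics and any distortion apply to the point x, -y, -z); pixel columns grow to the right and rows downward; lengths in m; the calibration is good to about 2 mm. The wrist camera is an equidistant fisheye: a pixel r from the principal point sees the ray r / f radians off the axis. A picture is of the moment at which its call begins. There is no depth.
- bot.job_done(): hands the job in, once; it reports no verdict.
The state is a dict: "clock": time; "qpos": joint angles; "qvel": joint speeds; "joint_efforts": joint torques, N m; "tool_pos": TCP position; "tcp_rot": TCP orientation; "force": force on the tool from outside, world axes, zero at the start; "torque": the same for the moment, N m; "grip_width": finger opening in m.
Only numpy, scipy, OpenCV 4.12 (cv2) and the standard library are available. Lean on these libraries where they do the work, as an engineer would, in place of code of your own. Each camera call takes 0.05 s, during which the arm holds its last target. There are 200 camera calls.

## Working session

There is one attempt and no reset: what is moved stays moved. The work goes in short steps, Python scripts to look and compute and a tool call to move; the robot and the scene stay as the last step left them, time stands still between calls to the robot, and variables do not carry over. Pictures are saved under pics/ and viewed, about 8 in all and at most 12, crops included, and the job is handed in when it is done.

Besides the shell and the picture viewer there is one more tool, called after "Call:" as name([rows], argument=value, ...), one row to a line, values as JSON. apply_moves: Moves the arm, as the interface text tells. Its arguments: {"type":"object","properties":{"rows":{"type":"array","items":{"type":"array","items":{"type":"number"}}},"grip_force":{"type":"number"}},"required":["rows"]}

```bash
mkdir -p pics
cat > h.py <<'E'
import numpy as np, cv2
from workcell import bot
from scipy.spatial.transform import Rotation as R
def snap(n,tag):
    d=bot.get_image(n); cv2.imwrite(f'pics/{tag}.png',d['img'][:,:,::-1]); np.save(f'pics/{tag}.npy',{k:v for k,v in d.items()},allow_pickle=True); return d
def ray(d,u,v,z):
    E=np.array(d['extrinsics']); f=192/np.tan(np.radians(d['vfov']/2))
    r=np.array([(u-d['cx'])/f,-(v-d['cy'])/f,-1]); w=E[:3,:3]@r; o=E[:3,3]
    return o+w*(z-o[2])/w[2]
def load(tag): return np.load(f'pics/{tag}.npy',allow_pickle=True).item()
E
python3 - <<'E'
from h import *
a=snap('top','top0'); b=snap('side','side0')
for d in(a,b): print(d['vfov'],d['cx'],d['cy'],np.round(d['extrinsics'],3).tolist())
im=np.hstack([a['img'],b['img']])[:,:,::-1]
cv2.imwrite('pics/t0.png',cv2.resize(a['img'][:,:,::-1],(800,600),interpolation=cv2.INTER_CUBIC))
o=bot.observe(); print(o)
E
```

```text
52.54122035484954 252.76696654932013 194.55853482334948 [[-0.014, 0.998, -0.06, 0.506], [-1.0, -0.014, 0.004, 0.051], [0.003, 0.06, 0.998, 0.975], [0.0, 0.0, 0.0, 1.0]]
47.810265906083565 255.39669149758643 191.5101574439877 [[-0.975, 0.124, -0.182, 0.375], [-0.221, -0.53, 0.819, 0.928], [0.005, 0.839, 0.544, 0.662], [0.0, 0.0, 0.0, 1.0]]
{'clock': 0.1, 'qpos': array([-1.04677273,  0.50174824, -0.42682052,  1.5513248 ,  0.22077778,
        1.13831553, -0.21028897]), 'qvel': array([ 9.32703238e-04, -1.73191910e-03,  1.24944634e-03, -1.70445563e-03,
        7.29004908e-04, -9.97713111e-05,  1.61123836e-03]), 'joint_efforts': array([-1.10664251e-02, -5.70816314e+01, -5.83813772e+00, -2.81748641e+01,
        1.06694171e-02,  5.59437729e-03, -8.00733453e-07]), 'tool_pos': array([0.16749618, 0.62744695, 0.25237645]), 'tcp_rot': array([ 1.30013979e-01,  9.91511776e-01, -8.59519763e-04, -1.55327867e-04]), 'force': array([ 0.57318104, -0.14109783,  0.34174102]), 'torque': array([ 0.00437133, -0.0171299 , -0.04646865]), 'grip_width': 0.08517164941551815}
```

View pics/t0.png

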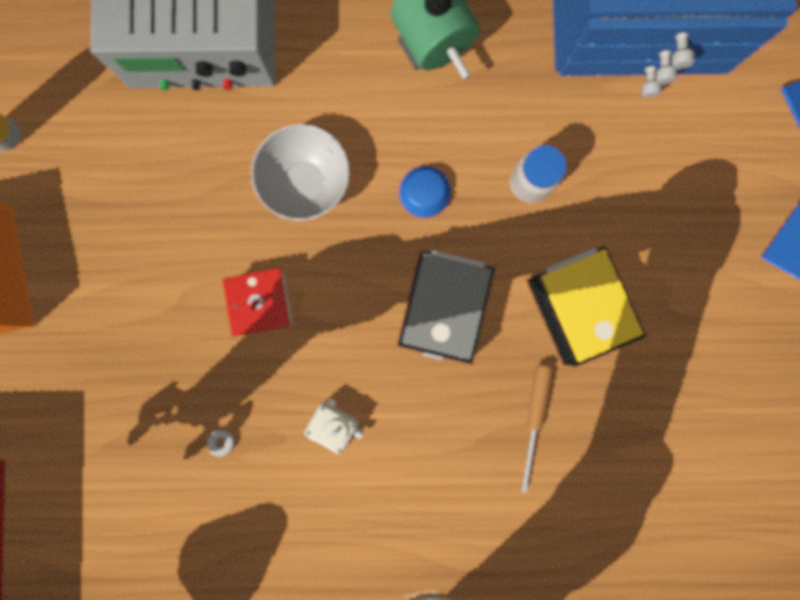

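View pics/side0.png

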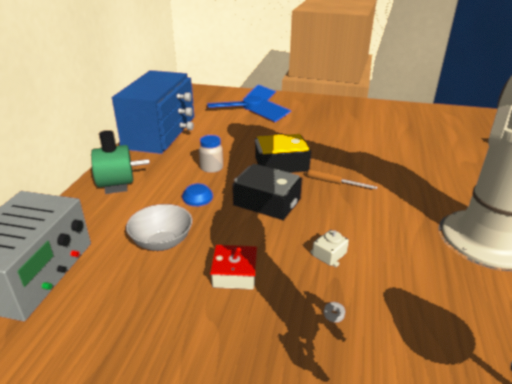

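The top view (800x600) shows the switch plate around (257,302), with its dot at (252,282), and the yellow pad at (604,330). The spares pad is at (441,332). The side view agrees: the switch is nearest, and the grey box sits between it and the yellow one.

Run:
```python
from h import *
d=load('top0'); s=load('side0')
k=1.5625
for n,u,v,z in [('c1',222,277,.045),('c2',284,268,.045),('c3',292,327,.045),('c4',232,335,.045),('dot',252,282,.045),('tip',256,300,.075),('pad',604,330,.076),('lidfl',573,364,.07),('lidfr',644,333,.07),('lidbr',605,248,.07),('lidbl',530,280,.07),('spad',441,332,.076)]:
    print(n,np.round(ray(d,u/k,v/k,z),4))
a=cv2.resize(d['img'][160:225,130:200],(400,372),interpolation=cv2.INTER_CUBIC)
b=cv2.resize(s['img'][235:295,200:265],(400,372),interpolation=cv2.INTER_CUBIC)
cv2.imwrite('pics/c.png',np.hstack([a,b])[:,:,::-1])
```

```text
c1 [0.6068 0.3124 0.045 ]
c2 [0.6194 0.2171 0.045 ]
c3 [0.5285 0.2052 0.045 ]
c4 [0.5176 0.2968 0.045 ]
dot [0.5985 0.2663 0.045 ]
tip [0.5686 0.2534 0.075 ]
pad [ 0.517  -0.2614  0.076 ]
lidfl [ 0.4673 -0.2157  0.07  ]
lidfr [ 0.5117 -0.323   0.07  ]
lidbr [ 0.6401 -0.2693  0.07  ]
lidbl [ 0.5933 -0.1552  0.07  ]
spad [ 0.5174 -0.0201  0.076 ]
```

View pics/c.png

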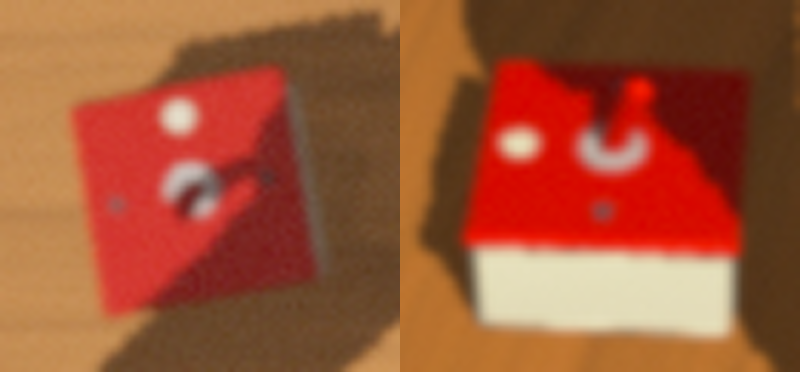

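The crop puts the switch centre near (0.568, 0.258). The off direction is about 10° from world +x, and the toggle leans away from the dot, so it is ON. Next I'll add a helper that works out moves in tool axes.

```bash
cat >> h.py <<'E'
def need(p,yaw):
    o=bot.observe(); r=R.from_quat(o['tcp_rot']); t=np.radians(yaw)
    T=R.from_matrix(np.array([[np.cos(t),np.sin(t),0],[np.sin(t),-np.cos(t),0],[0,0,-1]]))
    print('t',o['clock'],'pos',np.round(o['tool_pos'],4),'F',np.round(o['force'],1),'gw',round(o['grip_width'],3))
    print('turn',np.round((r.inv()*T).as_rotvec(),3),'shift mm',np.round(r.inv().apply(np.array(p)-o['tool_pos'])*1e3,1))
E
python3 -c "
from h import *
need([.519,.2495,.16],190)"
```

```text
t 0.1 pos [0.1675 0.6274 0.2524] F [ 0.6 -0.1  0.3] gw 0.085
turn [-0.002 -0.    -0.435] shift mm [-437.1 -274.4   92.8]
```

Call:
apply_moves([
  [0, 0, -0.08, -35, -22, 4, -1],
  [0, 0, -0.17, -70, -44, 8, -1],
  [0, 0, -0.26, -105, -66, 12, -1],
  [0, 0, -0.35, -140, -88, 16, -1],
  [0, 0, -0.435, -175, -110, 20, -1],
])

```text
clock: 0.52
tool_pos: [0.3091, 0.4748, 0.2327]
tcp_rot: [-0.089, 0.996, -0.0, -0.0]
force: [2.1, 0.0, -0.4]
grip_width: 0.0252
```

```bash
python3 -c "
from h import *
need([.519,.2495,.16],190)"
```

```text
t 0.5167 pos [0.3091 0.4748 0.2327] F [ 2.1  0.  -0.4] gw 0.025
turn [-0.001 -0.     0.005] shift mm [-166.4 -259.    72.8]
```

Call:
apply_moves([
  [0, 0, 0, -20, -32, 9, -1],
  [0, 0, 0, -40, -64, 18, -1],
  [0, 0, 0, -60, -96, 27, -1],
  [0, 0, 0, -80, -128, 36, -1],
  [0, 0, 0, -100, -160, 45, -1],
])

```text
clock: 0.93
tool_pos: [0.4353, 0.3346, 0.1877]
tcp_rot: [-0.087, 0.996, -0.0, -0.0]
force: [0.9, 0.4, 0.4]
grip_width: 0.0004
```

Call:
apply_moves([
  [0, 0, 0, -20, -30, 8, -1],
  [0, 0, 0, -40, -60, 16, -1],
  [0, 0, 0, -54, -81, 22, -1],
  [0, 0, 0, -54, -81, 22, -1],
  [0, 0, 0, -54, -81, 22, -1],
])

```text
clock: 1.35
tool_pos: [0.5024, 0.2636, 0.1653]
tcp_rot: [-0.085, 0.996, -0.001, -0.001]
force: [-0.4, -0.1, 0.8]
grip_width: -0.0
```

```bash
python3 -c "
from h import *
need([.519,.2495,.086],190)
w=snap('wrist','w1');s=snap('side','s1')
a=cv2.resize(w['img'][100:384,100:412],(439,400))
b=cv2.resize(s['img'][180:310,180:297],(360,400),interpolation=cv2.INTER_CUBIC)
cv2.imwrite('pics/v1.png',np.hstack([a,b])[:,:,::-1])"
```

```text
t 1.35 pos [0.5024 0.2636 0.1653] F [-0.4 -0.1  0.8] gw -0.0
turn [-0.001 -0.002 -0.005] shift mm [-14.1 -16.7  79.2]
```

View pics/v1.png

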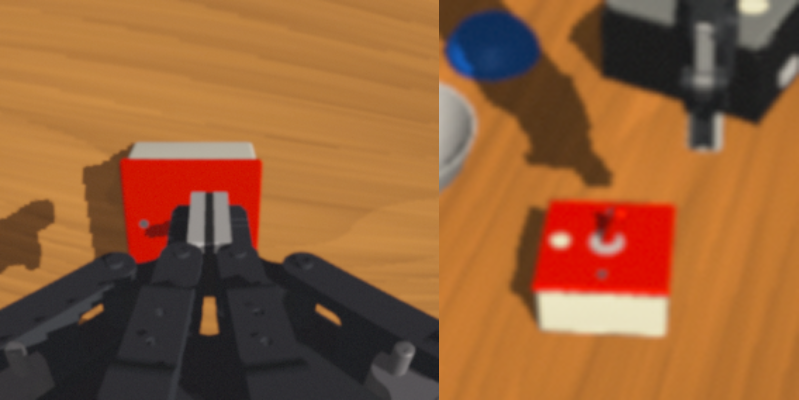

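The wrist view has the fingertips over the plate's robot-side edge. They are slightly off to one side, which agrees with the 17 mm of tool y still to go. I'll centre the tool and descend on the ON side.

Call:
apply_moves([
  [0, 0, 0, -12, -16, 0, -1],
  [0, 0, 0, -14, -17, 25, -1],
  [0, 0, 0, -14, -17, 50, -1],
  [0, 0, 0, -14, -17, 70, -1],
  [0, 0, 0, -14, -17, 79, -1],
])

```text
clock: 1.87
tool_pos: [0.5158, 0.2528, 0.0851]
tcp_rot: [-0.089, 0.996, -0.0, -0.002]
force: [-0.3, -0.7, -0.8]
grip_width: 0.0
```

```bash
python3 -c "
from h import *
need([.519,.2495,.086],190)
w=snap('wrist','w2');s=snap('side','s2')
a=cv2.resize(w['img'][100:384,100:412],(439,400))
b=cv2.resize(s['img'][215:305,190:271],(360,400),interpolation=cv2.INTER_CUBIC)
cv2.imwrite('pics/v2.png',np.hstack([a,b])[:,:,::-1])"
```

```text
t 1.8667 pos [0.5158 0.2528 0.0851] F [-0.3 -0.7 -0.8] gw 0.0
turn [-0.    -0.004  0.003] shift mm [-2.6 -3.8 -0.9]
```

View pics/v2.png

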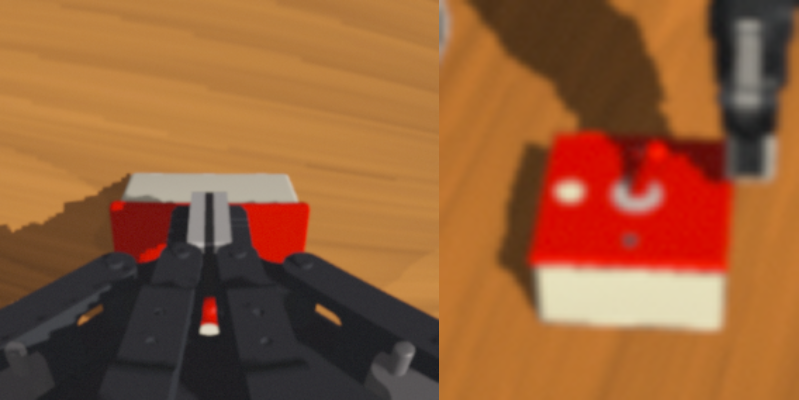

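Seen through the gripper gap, the toggle lines up with the fingers, and the fingertips stand clear on the ON side. Time to push along tool -x.

Call:
apply_moves([
  [0, 0, 0, -8, -4, 0, -1],
  [0, 0, 0, -17, -4, 0, -1],
  [0, 0, 0, -26, -4, 0, -1],
  [0, 0, 0, -34, -4, 0, -1],
  [0, 0, 0, -40, -4, 0, -1],
])

```text
clock: 2.38
tool_pos: [0.56, 0.2551, 0.0883]
tcp_rot: [-0.087, 0.996, 0.0, 0.001]
force: [-2.3, 0.1, 3.7]
grip_width: 0.0002
```

Call:
apply_moves([
  [0, 0, 0, -3, 0, 0, -1],
  [0, 0, 0, -6, 0, 0, -1],
  [0, 0, 0, -6, 0, 0, -1],
])

```text
clock: 2.63
tool_pos: [0.5648, 0.2558, 0.0873]
tcp_rot: [-0.087, 0.996, 0.0, -0.0]
force: [-1.6, 0.2, 2.2]
grip_width: -0.0
```

Call:
apply_moves([
  [0, 0, 0, -3, 0, 2, -1],
  [0, 0, 0, -5, 0, 3, -1],
  [0, 0, 0, -5, 0, 3, -1],
])

```text
clock: 2.88
tool_pos: [0.5662, 0.2562, 0.0859]
tcp_rot: [-0.087, 0.996, -0.001, -0.003]
force: [-15.0, -5.0, 25.6]
grip_width: 0.0003
```

```bash
python3 -c "
from h import *
need([.519,.2495,.086],190)
w=snap('wrist','w3');s=snap('side','s3')
a=cv2.resize(w['img'][100:384,100:412],(439,400))
b=cv2.resize(s['img'][215:305,190:271],(360,400),interpolation=cv2.INTER_CUBIC)
cv2.imwrite('pics/v3.png',np.hstack([a,b])[:,:,::-1])"
```

```text
t 2.8833 pos [0.5662 0.2562 0.0859] F [-15.   -5.   25.6] gw 0.0
turn [-0.002 -0.006  0.001] shift mm [47.6  1.6  0.2]
```

View pics/v3.png

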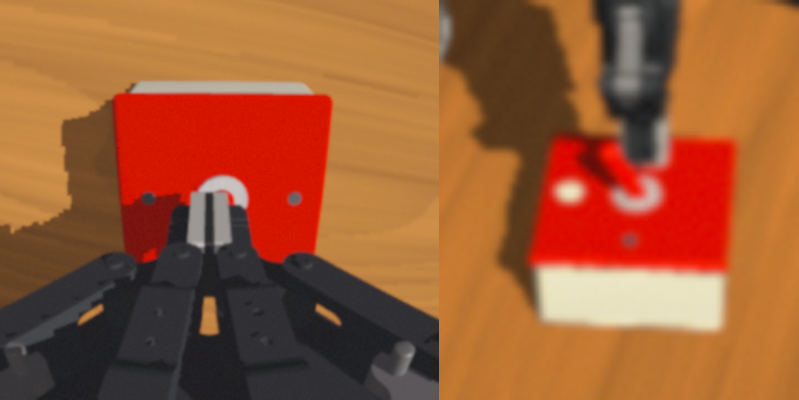

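The toggle now leans fully towards the dot, and the force rose sharply (15 N back, 26 N up), so it is at its stop. I'll back off, go up and check.

Call:
apply_moves([
  [0, 0, 0, 10, 0, -3, -1],
  [0, 0, 0, 18, 0, -20, -1],
  [0, 0, 0, 18, 0, -55, -1],
  [0, 0, 0, 18, 0, -90, -1],
  [0, 0, 0, 18, 0, -90, -1],
])

```text
clock: 3.4
tool_pos: [0.5557, 0.2557, 0.1814]
tcp_rot: [-0.087, 0.996, 0.002, 0.006]
force: [0.7, -0.0, 0.9]
grip_width: 0.0003
```

```bash
python3 -c "
from h import *
need([.517,-.2614,.16],190)
w=snap('wrist','w4');s=snap('side','s4')
a=cv2.resize(w['img'][100:384,100:412],(439,400))
b=cv2.resize(s['img'][215:305,190:271],(360,400),interpolation=cv2.INTER_CUBIC)
cv2.imwrite('pics/v4.png',np.hstack([a,b])[:,:,::-1])"
```

```text
t 3.4 pos [0.5557 0.2557 0.1814] F [ 0.7 -0.   0.9] gw 0.0
turn [ 0.003  0.012 -0.   ] shift mm [ 128.1 -502.6   18.4]
```

View pics/v4.png

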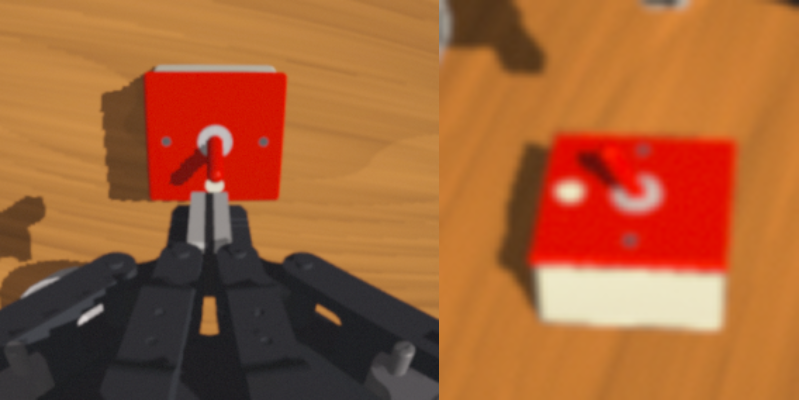

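The toggle stays leaning onto the white dot in both views. I'll move on to the yellow lid.

Call:
apply_moves([
  [0, 0, 0, 9, -35, 0, -1],
  [0, 0, 0, 18, -70, 0, -1],
  [0, 0, 0, 27, -105, 0, -1],
  [0, 0, 0, 36, -140, 0, -1],
  [0, 0, 0, 45, -175, 0, -1],
])

```text
clock: 3.92
tool_pos: [0.5364, 0.0713, 0.1727]
tcp_rot: [-0.087, 0.996, -0.0, -0.001]
force: [0.3, 0.7, 0.1]
grip_width: -0.0
```

Call:
apply_moves([
  [0, 0, 0, 9, -35, 0, -1],
  [0, 0, 0, 18, -70, 0, -1],
  [0, 0, 0, 27, -105, 0, -1],
  [0, 0, 0, 36, -140, 0, -1],
  [0, 0, 0, 45, -175, 0, -1],
])

```text
clock: 4.33
tool_pos: [0.5223, -0.1087, 0.1729]
tcp_rot: [-0.087, 0.996, 0.0, -0.001]
force: [0.9, 0.5, 0.2]
grip_width: -0.0002
```

Call:
apply_moves([
  [0, 0, 0, 9, -35, 0, -1],
  [0, 0, 0, 18, -70, 0, -1],
  [0, 0, 0, 27, -105, 0, -1],
  [0, 0, 0, 36, -140, 0, -1],
  [0, 0, 0, 36, -140, 0, -1],
])

```text
clock: 4.75
tool_pos: [0.5092, -0.2609, 0.1727]
tcp_rot: [-0.081, 0.997, -0.002, -0.002]
force: [-0.7, -1.3, 0.7]
grip_width: 0.0004
```

```bash
python3 -c "
from h import *
print('tip',ray(load('s4'),228.9,249.9,.075))
need([.517,-.2614,.11],190)"
```

```text
tip [0.57568453 0.27307303 0.075     ]
t 4.75 pos [ 0.5092 -0.2609  0.1727] F [-0.7 -1.3  0.7] gw 0.0
turn [-0.004 -0.003 -0.011] shift mm [-7.8 -1.5 62.7]
```

Call:
apply_moves([
  [0, 0, 0, -8, -1, 20, -1],
  [0, 0, 0, -8, -1, 45, -1],
  [0, 0, 0, -8, -1, 55, -1],
  [0, 0, 0, -8, -1, 55, -1],
])

```text
clock: 5.08
tool_pos: [0.5175, -0.2492, 0.1153]
tcp_rot: [-0.087, 0.996, 0.002, -0.003]
force: [-0.1, 0.2, -0.1]
grip_width: -0.0002
```

```bash
python3 -c "
from h import *
s=load('s4')
print('ring',ray(s,190+198/360*81,215+193/400*90,.046),'dot',ray(s,190+131/360*81,215+192/400*90,.045))
E=np.array(s['extrinsics']);f=192/np.tan(np.radians(s['vfov']/2))
for n,p in [('off',[.582,.2604,.075]),('up',[.568,.258,.078]),('on',[.554,.2556,.075]),('c',[.568,.258,.045])]:
    q=E[:3,:3].T@(np.array(p)-E[:3,3]); u=s['cx']-f*q[0]/q[2]; v=s['cy']+f*q[1]/q[2]
    print(n,(u-190)/81*360+439,(v-215)/90*400)
need([.517,-.2614,.10],190)
w=snap('wrist','w5');s=snap('side','s5')
a=cv2.resize(w['img'][100:384,100:412],(439,400))
b=cv2.resize(s['img'][110:210,240:330],(360,400),interpolation=cv2.INTER_CUBIC)
cv2.imwrite('pics/v5.png',np.hstack([a,b])[:,:,::-1])"
```

```text
ring [0.56660843 0.26437616 0.046     ] dot [0.59812468 0.26982624 0.045     ]
off 606.2243939519874 135.8223505863781
up 636.2399318582607 132.04362984537096
on 666.5644751020038 138.13792857099506
c 637.697948712103 185.3728203933214
t 5.0833 pos [ 0.5175 -0.2492  0.1153] F [-0.1  0.2 -0.1] gw -0.0
turn [ 0.004 -0.007 -0.   ] shift mm [  2.5 -12.   15.2]
```

View pics/v5.png

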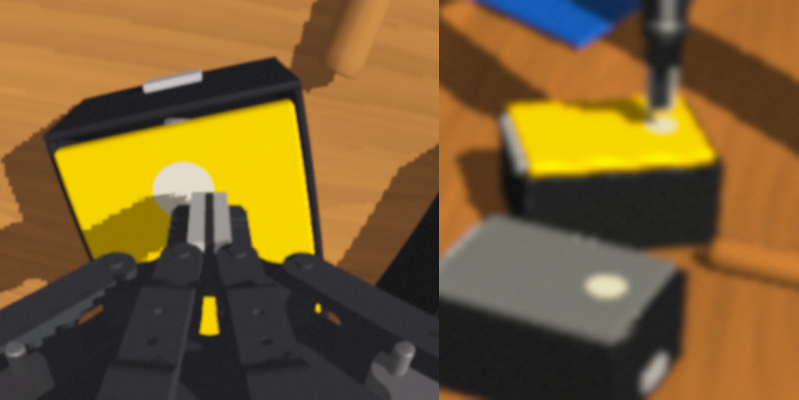

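Call:
apply_moves([
  [0, 0, 0, 2, -8, 0, -1],
  [0, 0, 0, 2, -12, 4, -1],
  [0, 0, 0, 2, -12, 9, -1],
  [0, 0, 0, 2, -12, 9, -1],
  [0, 0, 0, 2, -12, 9, -1],
])

```text
clock: 5.6
tool_pos: [0.5204, -0.2628, 0.1102]
tcp_rot: [-0.087, 0.996, 0.0, -0.0]
force: [0.2, 0.6, 0.2]
grip_width: -0.0002
```

```bash
python3 -c "
from h import *
print(ray(load('s5'),295.75,140.75,.076))
need([.517,-.2614,.10],190)
w=snap('wrist','w6');s=snap('side','s6')
a=cv2.resize(w['img'][100:384,100:412],(439,400))
b=cv2.resize(s['img'][110:170,260:314],(360,400),interpolation=cv2.INTER_CUBIC)
cv2.imwrite('pics/v6.png',np.hstack([a,b])[:,:,::-1])"
```

```text
[ 0.51410588 -0.25752612  0.076     ]
t 5.6 pos [ 0.5204 -0.2628  0.1102] F [0.2 0.6 0.2] gw -0.0
turn [ 0.    -0.    -0.001] shift mm [ 3.2  2.  10.2]
```

View pics/v6.png

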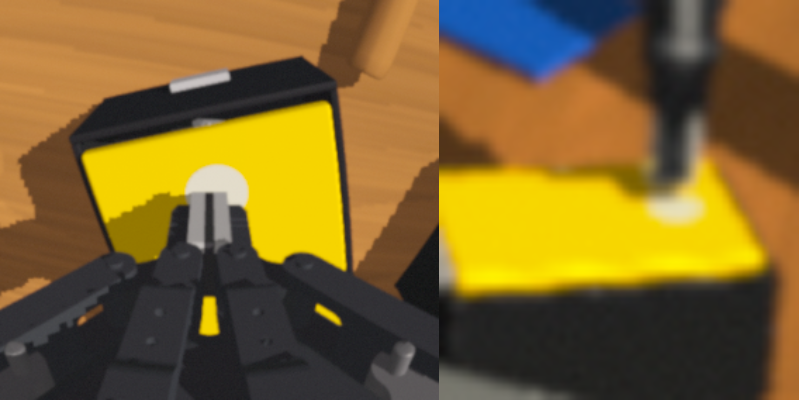

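The pad centre is at wrist pixel (217,187), slightly robotward and to the right of the fingers. I'll correct by (+5, +3) mm and then press.

Call:
apply_moves([
  [0, 0, 0, 5, 3, 0, -1],
  [0, 0, 0, 5, 3, 4, -1],
  [0, 0, 0, 5, 3, 8, -1],
  [0, 0, 0, 5, 3, 11, -1],
  [0, 0, 0, 5, 3, 13, -1],
])

```text
clock: 6.12
tool_pos: [0.515, -0.2607, 0.0969]
tcp_rot: [-0.087, 0.996, 0.0, -0.0]
force: [-2.7, 0.1, 5.0]
grip_width: -0.0002
```

Call:
apply_moves([
  [0, 0, 0, 0, 0, 1, -1],
  [0, 0, 0, 0, 0, 2, -1],
  [0, 0, 0, 0, 0, 3, -1],
  [0, 0, 0, 0, 0, 3, -1],
])

```text
clock: 6.45
tool_pos: [0.5149, -0.2607, 0.0944]
tcp_rot: [-0.087, 0.996, 0.0, -0.0]
force: [-2.5, 0.8, 3.6]
grip_width: 0.0
```

Call:
apply_moves([
  [0, 0, 0, 0, 0, 1, -1],
  [0, 0, 0, 0, 0, 2, -1],
  [0, 0, 0, 0, 0, 2, -1],
  [0, 0, 0, 0, 0, 2, -1],
])

```text
clock: 6.78
tool_pos: [0.5148, -0.2607, 0.0923]
tcp_rot: [-0.087, 0.996, 0.0, -0.0]
force: [-1.5, 0.5, 4.6]
grip_width: -0.0002
```

It is 5.7 mm down, past the 4 mm release point. Lifting straight up.

Call:
apply_moves([
  [0, 0, 0, 0, 0, -15, -1],
  [0, 0, 0, 0, 0, -35, -1],
  [0, 0, 0, 0, 0, -65, -1],
  [0, 0, 0, 0, 0, -100, -1],
  [0, 0, 0, 0, 0, -130, -1],
])

```text
clock: 7.2
tool_pos: [0.5156, -0.2605, 0.2237]
tcp_rot: [-0.087, 0.996, 0.0, 0.0]
force: [0.0, -0.4, 0.3]
grip_width: 0.0
```

Call:
apply_moves([
  [0, 0, 0, 0, 0, -20, -1],
  [0, 0, 0, 0, 0, -20, -1],
  [0, 0, 0, 0, 0, -20, -1],
  [0, 0, 0, 0, 0, -20, -1],
  [0, 0, 0, 0, 0, -20, -1],
])

```text
clock: 7.62
tool_pos: [0.5143, -0.2602, 0.2405]
tcp_rot: [-0.087, 0.996, 0.001, -0.001]
force: [0.4, 0.1, -0.8]
grip_width: -0.0001
```

```bash
python3 -c "
from h import *
need([.517,-.2614,.10],190)
s=snap('side','s7')
cv2.imwrite('pics/v7.png',cv2.resize(s['img'][100:310,110:390],(800,600),interpolation=cv2.INTER_CUBIC)[:,:,::-1])"
```

```text
t 7.6167 pos [ 0.5143 -0.2602  0.2405] F [ 0.4  0.1 -0.8] gw -0.0
turn [ 0.002 -0.002 -0.   ] shift mm [ -2.8  -1.9 140.5]
```

View pics/v7.png

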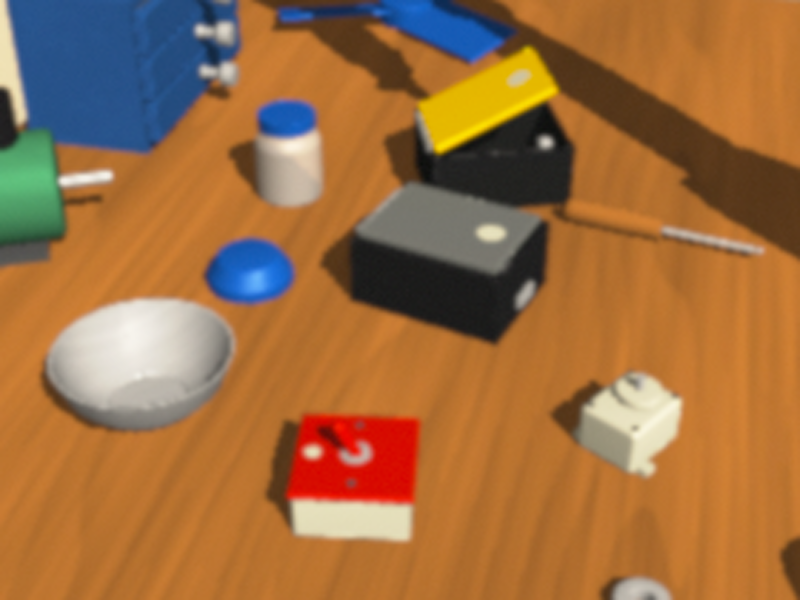

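The yellow lid is ajar (tilted, pad at (518,77)). The grey lid is shut, the toggle leans to the dot, everything else is where it was, and the robot is clear. Handing in.

```bash
python3 -c "
from workcell import bot
print(bot.job_done())"
```

```text
the job is handed in; nothing more can be done
None
```

The fan tester is safe to look into: the toggle is off and the yellow lid is ajar. I handed the job in at about 7.7 s of the 40 s allowed.

- **Switch first:** I pushed the toggle with the closed fingertips until the force rose sharply at its stop (15 N back, 26 N up). Wrist and side pictures taken after backing off show it leaning onto the white-dot side.
- **Lid second:** I pressed the white spot about 5.7 mm down at about 5 N, then lifted straight up, and the spring raised the lid.
- **Last check:** the final side picture shows the lid ajar, the grey lid shut and the toggle still off. The loose items it shows look unmoved, and the gripper is well clear with no contact force.
- **Disagreement:** the toggle tip's position worked out from the side picture was about 14 mm off the expected OFF position. I put this down to blur, because its sideways offset in the picture was close to the expected OFF offset. I did not measure the toggle or lid angles directly.

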